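# Close the stock box and lock its lid with the spring clip

### The job

Close the lid of the plywood stock box so that the headed steel stud comes up through its slot, then take the wire spring clip and push it sideways, flat on the lid, over the neck of the stud until its waist snaps past and the stud sits home in the clip's pocket, both legs closed again behind it. Push by feel and stop once it is home: never press the clip against the stud with more than about 15 newtons. Let go of the clip, and do not tip over or push away the paper cup and the jar.

Things in the scene. Friction and masses are not known exactly. Their poses are not given: they have to be found in the camera images.
- case: The plywood stock box, fixed, 180 (x) x 240 (y) x 70 mm tall without its lid. Origin at the centre of its underside; x points from its front edge (robot side) to the hinge side. stud lies 20 mm towards the front from the centre, half-way across: 70 mm from the lid's front edge, 110 mm from the hinge line.
- cup: White paper cup, 72 mm wide at the rim, 82 mm tall, empty. Origin at the centre of its underside.
- jar: Small glass jar with a brass cap, 60 mm wide, 85 mm tall. Origin at the centre of its underside.
- stud: The stud's slotted foot, fixed in the box; axes as the box. Origin over the slot's middle, level with the shut lid's upper face (78.5 mm above the table). The upright steel stud is clamped fast somewhere along the slot: its axis is at y = 0 but up to 18 mm either way along x, and no reading tells where. Above this level: round neck, 14 mm diameter, 13 mm tall, then a head 22 mm wide, 6 mm thick.
- lid (a joint): Opening angle of the lid in rad: 0 shut, flat on the box; grows as the front edge rises. It starts partly open (0.45 to 0.95). The hinge is stiff and the lid stays where it is left; about 3 N down on its front edge moves it.
- clip_grip (a point): Centre of the spring clip's upright black moulded grip, 28 (x) x 16 (y) x 42 mm (z); the clip's underside is 21 mm below. It lies flat on the table at the start and weighs about 85 g. x points from the grip along the legs to the open mouth. Two sprung legs of 6 mm steel wire run forward from it, the wire lying 0.5 to 6.5 mm above the underside.
- clip_pocket (a point): Middle of the clip's pocket, where the stud's axis belongs: 34 mm ahead of clip_grip, 17.5 mm below it; same axes. The pocket is 15 mm wide between the legs; it ends in a wire crossbar (a hard stop) 8 mm behind this point. Once past the waist the force falls away, and the neck meets the crossbar when its axis is 1 mm behind this point.
- clip_waist (a point): The clip's waist, 8 mm ahead of clip_pocket, where the legs are only 7 mm apart; same axes. Ahead of it they flare to a mouth 27 mm wide, 22 mm further on (wire tips 25 mm on). The legs spring apart sideways: pushing the stud's neck past the waist takes about 5 to 10 N.
- lid_edge (a point): Point on the lid's upper face, mid-width, 20 mm in from its front edge: a good place to press it shut. It lies 160 mm from the hinge line and 8 mm above the lid's underside; axes as lid_hinge. The lid is plywood, 180 x 240 x 8 mm, with a slot for the stud 64 mm long (x) and 25 mm wide.
- lid_hinge (a point): Middle of the lid's hinge line, on the box's far rim, at the lid's underside. Its axes turn with the lid: x points from the lid's front edge to the hinge, y runs along the hinge (to the left), z is the lid's upper face normal.

How it is judged:
By the outcome, as a careful person would: the job done as asked, in the order asked, and still so for the second after the job is handed in, with the robot touching nothing.
It also fails if it takes over 72 s, if anything falls off the work surface, if the arm or the gripper's body presses on something with over 40 N, if the wrist force passes 120 N, or if a joint passes its speed limit or range.

### The arm

A 6-joint arm with a two-finger parallel gripper is mounted at the origin on the work surface. World frame = base frame: x ahead of the robot, y to its left, z up, the work surface at z = 0. Lengths are in mm, angles in rad, forces in N, time in s.
With the tool pointing down it reaches from about 350 to 875 mm from the base axis. Payload 4.2 kg.
Tool frame: the origin (TCP) lies midway between the tips of the shut fingers; the grasp point (between the pads) lies 19 mm behind it; y points along the fingers, x is the direction in which the jaws open and shut, and the axes are right-handed (so a half turn about y gives the same grasp; the last joint's range is limited). The gripper opens to 85 mm and grips with 20 to 120 N. Pads are 22 mm wide; open, the fingers measure 114 mm over their backs; the gripper's body (76 mm by 85 mm) begins 54 mm behind the grasp point. The pads swing forward as they close: fully open they stand 13 mm farther back than shut.
Start: joints at [0.259, 0.385, 0.008, 0, -1.194, -0.259], TCP at [624.979, 0.025, 231.312] pointing down, gripper open.
Joint ranges: [-3.14, 3.14], [-1.21, 2.06], [-1.07, 1.41], [-3.16, 2.05], [-2.99, -0.16], [-3.1, 3.1]. Speed limits (rad/s): [2.79, 2.79, 3.14, 3.14, 3.14, 3.14].

### API

Orientations are given as a unit quaternion [x, y, z, w].
In Python, from bench import read_state, get_image, job_done gives the robot as it stands.
- The arm moves only by the tool play_rows, never from a script. Its argument "series" is a list of rows, each a list of 7 numbers: the shift along the tool's x, y, z in m, then the turn, a rotation vector about the tool's x, y, z in rad, then the finger opening in m, from 0 to 0.0854. In form: [[x, y, z, wx, wy, wz, claw], ...]. A call has 1 to 10 rows; each row shifts and turns the pose as measured when the row begins, along the tool's axes as they then stand; what a row does not reach is not made up. A row lasts 1/10 s, in which the tool goes at most 50 mm and 8.59 degrees, less where a joint would pass 70% of its speed; a pose out of reach is approached as far as the arm can. A call with a gripper value outside its range is refused whole. The fingers move at their own pace and stop on an object; the grip force is fixed at half the most. Time passes only in rows, so rows that do not move let the fingers close. It gives the time, the measured TCP pose, the force and the opening at its end, in the units of the state.
- read_state(): the state, without advancing time (a new reading comes with each control period).
- get_image(name): name is "scene" or "side" or "wrist"; returns a dict with "color" (400x640x3 uint8, red, green, blue), "intrinsics" (3x3 intrinsics, pixels), "D" ([k1, k2, p1, p2, k3] as OpenCV has them; the pictures are not rectified), "origin" and "orientation" of the camera in the world. Camera axes: x right, y down, z forward; pixel columns grow to the right and rows downward; lengths in mm; the calibration is good to about 2 mm. A picture is of the moment at which its call begins. There is no depth.
- job_done(): hands the job in, once; it reports no verdict.
The state is a dict: "clock": time; "joints": joint angles; "joint_vel": joint speeds; "joint_efforts": joint torques, N m; "position": TCP position; "ee_rot": TCP orientation; "contact_force": force on the tool from outside, world axes, zero at the start; "wrist_torque": the same for the moment, N m; "gripper_width": finger opening in mm.
Only numpy, scipy, OpenCV 4.12 (cv2) and the standard library are available. Lean on these libraries where they do the work, as an engineer would, in place of code of your own. Each camera call takes 0.05 s, during which the arm holds its last target. There are 200 camera calls.

## Working session

There is one attempt and no reset: what is moved stays moved. The work goes in short steps, Python scripts to look and compute and a tool call to move; the robot and the scene stay as the last step left them, time stands still between calls to the robot, and variables do not carry over. Pictures are saved under pics/ and viewed, about 8 in all and at most 12, crops included, and the job is handed in when it is done.

Besides the shell and the picture viewer there is one more tool, called after "Emit:" by a JSON object that holds its "fn" and its "kwargs", one argument or row to a line. play_rows: Moves the arm, as the interface text tells. Its arguments: {"type":"object","properties":{"series":{"type":"array","items":{"type":"array","items":{"type":"number"}}}},"required":["series"]}

```bash
mkdir -p pics
cat > h.py <<'E'
import numpy as np,cv2,json
from scipy.spatial.transform import Rotation as R
from bench import read_state,get_image,job_done
def snap(name,fn,crop=None,scale=1):
    im=get_image(name); 
    np.savez('pics/'+fn+'.npz',**{k:np.array(im[k]) for k in im})
    c=im['color'][:,:,::-1]
    if crop: x0,y0,x1,y1=crop; c=c[y0:y1,x0:x1]
    if scale!=1: c=cv2.resize(c,None,fx=scale,fy=scale,interpolation=cv2.INTER_CUBIC)
    cv2.imwrite('pics/'+fn+'.png',c); return im
def load(fn): return dict(np.load('pics/'+fn+'.npz'))
def rot(im):
    o=np.array(im['orientation']); return o if o.shape==(3,3) else R.from_quat(o).as_matrix()
def ray(im,px):
    p=cv2.undistortPoints(np.array([[px]],float),im['intrinsics'],im['D'])[0,0]
    return np.array(im['origin'],float),rot(im)@np.array([p[0],p[1],1.])
def at_z(im,px,z):
    o,d=ray(im,px); return o+d*(z-o[2])/d[2]
def proj(im,P):
    Rm=rot(im); rv,_=cv2.Rodrigues(Rm.T); t=-Rm.T@np.array(im['origin'],float)
    return cv2.projectPoints(np.array(P,float).reshape(-1,1,3),rv,t,im['intrinsics'],im['D'])[0][:,0]
def tri(*prs):
    A=np.zeros((3,3));b=np.zeros(3)
    for im,px in prs:
        o,d=ray(im,px);d/=np.linalg.norm(d);M=np.eye(3)-np.outer(d,d);A+=M;b+=M@o
    return np.linalg.solve(A,b)
E
python3 - <<'E'
from h import *
print(read_state())
a=snap('scene','s0');b=snap('side','d0')
for i in(a,b):print(i['origin'],i['orientation'],i['intrinsics'],i['D'])
v=np.vstack([cv2.imread('pics/s0.png'),cv2.imread('pics/d0.png')])
E
```

```text
{'clock': 0.0, 'joints': array([ 2.58614459e-01,  3.85529734e-01,  6.60963215e-03, -5.07941546e-04,
       -1.19398770e+00, -2.58622880e-01]), 'joint_vel': array([ 2.86120354e-04,  4.73483118e-05,  4.43311147e-04, -5.97789965e-04,
       -3.07416743e-04,  1.23015212e-03]), 'joint_efforts': array([-9.55001960e-04, -3.92286408e+01,  1.88399577e+01,  4.18616563e+00,
       -4.72148502e-03,  8.27910434e-07]), 'position': array([6.24408757e+02, 2.87086656e-02, 2.30230107e+02]), 'ee_rot': array([ 6.95148484e-04, -7.07076810e-01,  7.07135918e-01,  8.33613447e-04]), 'contact_force': array([-0.75502926, -0.12919767, -0.81628316]), 'wrist_torque': array([ 0.03001756, -0.01584753,  0.0337643 ]), 'gripper_width': 85.38335732174777}
[ 974.78778253 -647.03119355 1208.75849811] [ 0.92110143  0.24937312 -0.08334667 -0.28712113] [[496.68538681   0.         321.4928788 ]
 [  0.         496.68538681 199.17015297]
 [  0.           0.           1.        ]] [-0.080927  0.        0.        0.        0.      ]
[ 534.22375489 -757.29006139  749.07377955] [ 0.91377297 -0.04024316  0.00691662 -0.40416779] [[430.37417343   0.         321.73512382]
 [  0.         430.37417343 201.04904454]
 [  0.           0.           1.        ]] [-0.11420947  0.          0.          0.          0.        ]
```

View pics/s0.png

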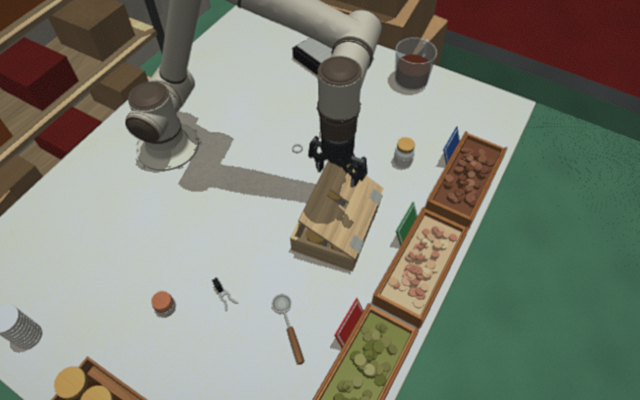

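View pics/d0.png

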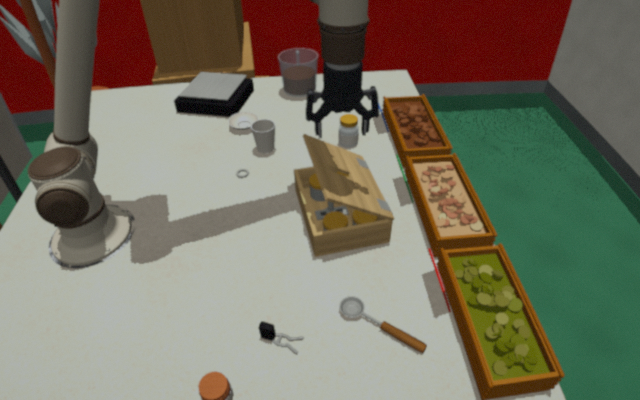

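The scene view shows the box at about (337,222) with its lid part open, the clip at (222,290), and the jar at (404,152). In the side view the clip grip is at (267,330), the cup at (264,137) and the jar at (348,130). Next I'll enlarge the parts that matter.

Run:
```python
import cv2,numpy as np
s=cv2.imread('pics/s0.png');d=cv2.imread('pics/d0.png')
z=lambda i,x,y,w,h:cv2.resize(i[y:y+h,x:x+w],(400,300),interpolation=cv2.INTER_CUBIC)
cv2.imwrite('pics/c1.png',np.vstack([np.hstack([z(s,200,270,50,37) if 0 else z(s,200,270,48,36),z(s,280,160,120,120*3//4+0)]),np.hstack([z(d,250,310,64,48),z(d,284,128,120,120*3//4+0) if 0 else z(d,274,125,160,120)])]))
```

```text
(no output)
```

View pics/c1.png

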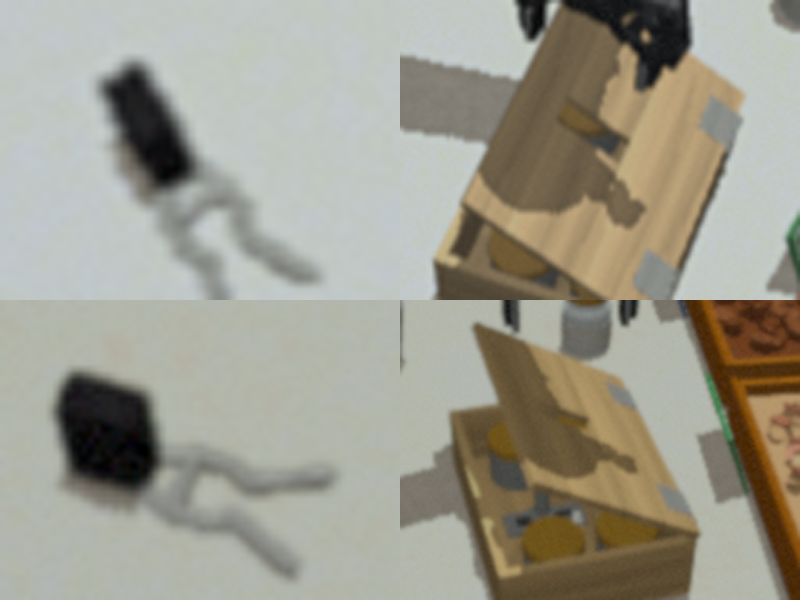

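Run:
```python
from h import *
from scipy.optimize import least_squares
s=load('s0');d=load('d0')
g1=at_z(s,(217.4,285),21);g2=at_z(d,(267.1,330.8),21)
print('grip',g1,g2,tri((s,(217.4,285)),(d,(267.1,330.8))))
tA=at_z(d,(303.3,337.5),3.5);tB=at_z(d,(296.9,354),3.5);print('tips',tA,tB,at_z(s,(238.2,303),3.5))
m=(tA+tB)/2;g=(g1+g2)/2;print('dir',np.degrees(np.arctan2(*(m-g)[1::-1])),np.linalg.norm((m-g)[:2]),np.linalg.norm(tA-tB))
obs=[(d,(-90,120,70),(294.8,169.8),0),(d,(-90,-120,70),(314,235.8),0),(d,(90,-120,70),(392,218.5),0),(s,(-90,-120,70),(291.1,238),0),(s,(-90,-120,0),(292,250),0),(s,(90,-120,0),(350,268),0),
(s,(0,-120,8),(383.5,188.5),2),(d,(-180,120,8),(304,134.2),1),(s,(-180,-120,8),(298.9,221.5),1),(d,(-180,-120,8),(324.8,199.8),1)]
obs[6]=(s,(0,120,8),(383.5,188.5),1)
def P(p,l,f):
    x,y,a,t=p;l=np.array(l,float)
    if f: 
        c,s_=np.cos(t),np.sin(t); l=np.array([90+l[0]*c+l[2]*s_,l[1],70-l[0]*s_+l[2]*c])
    return np.array([x+l[0]*np.cos(a)-l[1]*np.sin(a),y+l[0]*np.sin(a)+l[1]*np.cos(a),l[2]])
f=lambda p:np.concatenate([proj(i,P(p,l,k))[0]-px for i,l,px,k in obs])
r=least_squares(f,[600,-150,0,.6],loss='soft_l1');print(r.x);print(f(r.x).reshape(-1,2).round(1))
print('lid_edge',P(r.x,(-160,0,8),1),'stud',P(r.x,(-20,0,78.5),0))
print('cup',at_z(d,(264,150),0),'jar',at_z(d,(348,145),0),at_z(s,(404,162),0))
```

```text
grip [ 448.4657426  -314.79782793   21.        ] [ 449.98355942 -315.66944688   21.        ] [ 449.60521286 -315.69240873   22.16149078]
tips [ 517.95568677 -325.71194737    3.5       ] [ 504.23605618 -359.49773711    3.5       ] [ 518.61495846 -323.2951572     3.5       ]
dir -23.86411591826627 67.65523465120785 36.46515942334703
[6.25190489e+02 1.25471097e+01 1.48727397e-01 5.29193178e-01]
[[-1.  -1.3]
 [-0.3 -0.8]
 [ 0.6  2. ]
 [-1.  -0.6]
 [-0.3  0.2]
 [ 2.8  3.9]
 [ 0.9 -0.1]
 [-1.   0.7]
 [-0.7 -0.4]
 [ 1.2 -0.6]]
lid_edge [581.60141415   6.01599314 157.67964459] stud [605.41127988   9.58351571  78.5       ]
cup [430.14387128 308.1064165    0.        ] jar [683.29512523 306.47319354   0.        ] [689.55959413 321.64648992   0.        ]
```

Emit:
{"fn": "play_rows", "kwargs": {
  "series": [
    [0.021, 0.02, 0.012, 0, 0, 0, 0],
    [0.021, 0.02, 0.012, 0, 0, 0, 0],
    [0, 0, 0, 0, 0, 0, 0],
    [0, 0, 0, 0, 0, 0, 0],
    [0, 0, 0, 0, 0, 0, 0],
    [0, 0, 0, 0, 0, 0, 0],
    [0, 0, 0, 0, 0, 0, 0],
    [0, 0.012, 0, 0, 0, 0, 0],
    [0, 0.01, 0, 0, 0, 0, 0],
    [0, 0, 0, 0, 0, 0, 0]
  ]
}}

```text
clock: 1.1
position: [584.1, -23.1, 165.5]
ee_rot: [-0.0, 0.707, -0.707, 0.001]
contact_force: [1.0, 0.0, 0.3]
gripper_width: -0.0
```

Emit:
{"fn": "play_rows", "kwargs": {
  "series": [
    [0.001, 0.01, 0, 0, 0, 0, 0],
    [0.002, 0.01, 0, 0, 0, 0, 0],
    [0.002, 0.01, 0, 0, 0, 0, 0],
    [0.002, 0.01, 0, 0, 0, 0, 0],
    [0.002, 0.01, 0, 0, 0, 0, 0],
    [0.002, 0.01, 0, 0, 0, 0, 0],
    [0.001, 0.01, 0, 0, 0, 0, 0],
    [0.001, 0.008, 0, 0, 0, 0, 0],
    [0, 0.005, 0, 0, 0, 0, 0]
  ]
}}

```text
clock: 2.0
position: [569.8, -23.8, 78.1]
ee_rot: [0.001, -0.706, 0.708, -0.001]
contact_force: [-14.9, 4.7, 42.9]
gripper_width: 0.0
```

Emit:
{"fn": "play_rows", "kwargs": {
  "series": [
    [0, -0.05, 0, 0, 0, 0, 0.03],
    [0.01, -0.05, 0.02, 0, 0, 0, 0.05],
    [0.02, -0.03, 0.05, 0, -0.14, 0, 0.05],
    [0.02, 0, 0.04, 0, -0.14, 0, 0.05],
    [0, 0, 0.04, 0, -0.14, 0, 0.05]
  ]
}}

```text
clock: 2.5
position: [542.0, -163.9, 204.8]
ee_rot: [0.156, -0.688, 0.691, -0.156]
contact_force: [2.4, -0.1, 0.1]
gripper_width: 50.1
```

Run:
```python
from h import *
s=snap('scene','s1');d=snap('side','d1');print(read_state()['position'],read_state()['contact_force'])
z=lambda i,x,y,w,h:cv2.resize(i['color'][y:y+h,x:x+w,::-1],(400,300),interpolation=cv2.INTER_CUBIC)
cv2.imwrite('pics/c2.png',np.vstack([np.hstack([z(s,280,170,120,90),z(s,316,190,40,30)]),np.hstack([z(d,280,130,120,90),z(d,310,160,48,36)])]))
```

```text
[ 544.59738055 -166.461449    203.96820391] [ 0.17814641  0.17092106 -0.6018285 ]
```

View pics/c2.png

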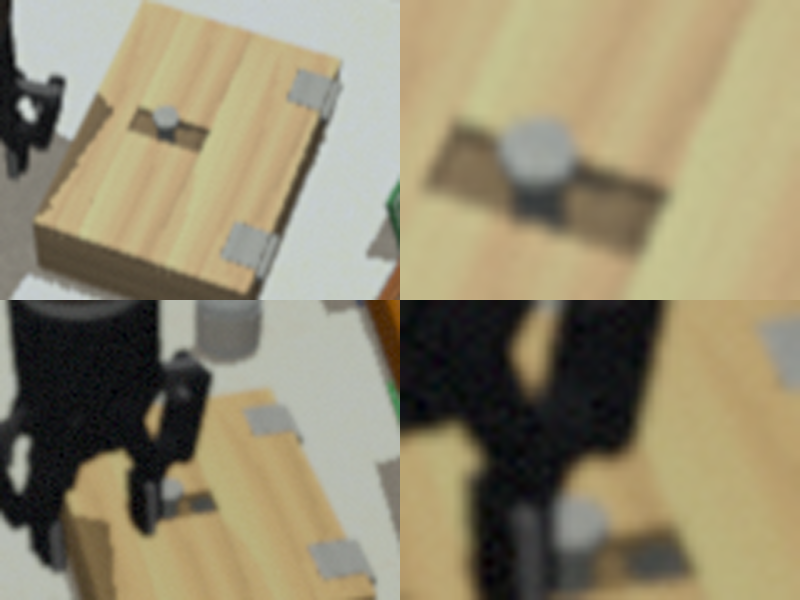

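Run:
```python
from h import *
from scipy.optimize import least_squares
s=load('s1');d=load('d1')
obs=[((-90,120),(322.6,170.6)),((90,120),(382.3,188.9)),((-90,-120),(290.8,237.2)),((90,-120),(354.4,257.6)),((-52,12.5),(321.5,201.8)),((-52,-12.5),(318.5,209)),((12,-12.5),(340,215)),((12,12.5),(342.8,209))]
P=lambda p,l:[p[0]+l[0]*np.cos(p[2])-l[1]*np.sin(p[2]),p[1]+l[0]*np.sin(p[2])+l[1]*np.cos(p[2]),78.5]
f=lambda p:np.concatenate([proj(s,P(p,l))[0]-x for l,x in obs])
r=least_squares(f,[625,12,.149],loss='soft_l1').x;print(r,f(r).reshape(-1,2).round(1))
h=at_z(s,(330,204.5),97.5);h2=at_z(d,(331.6,185.2),97.5);t=tri((s,(330,204.5)),(d,(331.6,185.2)))
for q in(h,h2,t):
    v=q[:2]-r[:2];c,n=np.cos(r[2]),np.sin(r[2]);print(q,'local',c*v[0]+n*v[1],-n*v[0]+c*v[1])
```

```text
[6.24805281e+02 1.13094449e+01 1.64288574e-01] [[ 0.  -1. ]
 [-0.  -1.5]
 [-0.8 -0.5]
 [ 0.2  0.6]
 [-0.   0.3]
 [-0.3  0.2]
 [ 0.2  1.2]
 [ 0.6 -0. ]]
[602.05482871   8.86078864  97.5       ] local -22.844595624456307 1.3051634873462836
[605.30857202   9.71054214  97.5       ] local -19.495686465948413 1.6113235976470368
[604.28292174   5.53852192 101.89549117] local -21.18986242731585 -2.3367745584568897
```

Emit:
{"fn": "play_rows", "kwargs": {
  "series": [
    [0.032, -0.0, 0.03, 0, -0.14, 0, 0.05],
    [0.0, 0, 0.0, 0, -0.14, 0, 0.05],
    [0, 0, 0, 0, -0.14, 0, 0.05],
    [0, 0, 0, 0, -0.14, 0, 0.05],
    [0, 0, 0, 0, -0.14, 0, 0.05],
    [0, 0, 0, 0, 0, 0, 0.05]
  ]
}}

```text
clock: 3.2
position: [527.7, -207.9, 199.8]
ee_rot: [0.387, -0.592, 0.593, -0.386]
contact_force: [-0.3, 0.2, -0.8]
gripper_width: 50.1
```

```bash
cat >> h.py <<'E'
def plan(xyz,jaw):
    "shift in tool axes (mm) to TCP xyz; yaw error of tool x (mod 180) as wy, tilt error"
    st=read_state();Rm=R.from_quat(st['ee_rot']).as_matrix();d=np.array(xyz)-st['position']
    x=Rm[:,0];y=Rm[:,1]
    e=(jaw-np.arctan2(x[1],x[0])+np.pi/2)%np.pi-np.pi/2
    tilt=Rm.T@np.cross(y,[0,0,-1.])
    print('pos',st['position'].round(1),'tool shift',(Rm.T@d).round(1),'wy',round(-e,3),'tilt rv',tilt.round(4),'F',st['contact_force'].round(1),'w',round(st['gripper_width'],1))
E
python3 - <<'E'
from h import *
plan((449.4,-315.3,110),np.radians(90-23.9))
E
```

```text
pos [ 527.7 -207.9  199.8] tool shift [129.7  90.  -28.5] wy 0.003 tilt rv [-0.0003 -0.      0.0018] F [-0.3  0.2 -0.8] w 50.1
```

Emit:
{"fn": "play_rows", "kwargs": {
  "series": [
    [0.04, 0.02, -0.01, 0, 0, 0, 0.05],
    [0.04, 0.02, -0.01, 0, 0, 0, 0.05],
    [0.04, 0.025, -0.008, 0, 0, 0, 0.05],
    [0.01, 0.025, 0, 0, 0, 0, 0.05],
    [0, 0, 0, 0, 0, 0, 0.05]
  ]
}}

```text
clock: 3.7
position: [449.9, -316.1, 106.4]
ee_rot: [0.382, -0.594, 0.596, -0.383]
contact_force: [0.1, 1.0, -0.1]
gripper_width: 49.9
```

Run:
```python
from h import *
plan((449.4,-315.3,20),np.radians(90-23.9))
w=snap('wrist','w1')
a=np.radians(-23.9)
L=np.array([[-14,-8,21],[14,-8,21],[14,8,21],[-14,8,21],[67,0,-17.5],[34,0,-17.5]])
c,s=np.cos(a),np.sin(a)
W=np.array([[449.4+c*x-s*y,-315.3+s*x+c*y,21+z] for x,y,z in L])
p=proj(w,W);print(p.round(0))
img=w['color'][:,:,::-1].copy()
for q in p: cv2.drawMarker(img,tuple(int(v) for v in q),(0,0,255),0,8,1)
cv2.imwrite('pics/w1.png',img)
```

```text
pos [ 449.9 -316.1  106.4] tool shift [-0.5 86.4 -1.1] wy -0.011 tilt rv [-0.0036  0.     -0.0006] F [ 0.1  1.  -0.1] w 49.9
[[334. 234.]
 [334. 193.]
 [309. 193.]
 [310. 234.]
 [321. 107.]
 [322. 153.]]
```

View pics/w1.png

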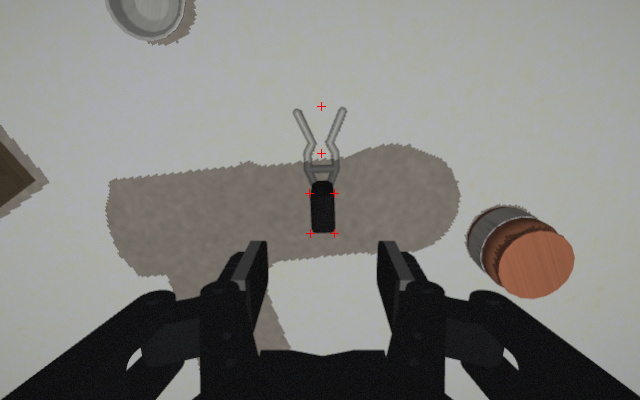

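The wrist view puts the clip where I predicted: legs at the top with tips near (298,110) and (343,110), pocket near (322,153), grip at (322,207). I'll descend and grasp.

Emit:
{"fn": "play_rows", "kwargs": {
  "series": [
    [0, 0.04, -0.001, 0, -0.01, 0, 0.05],
    [0, 0.035, 0, 0, 0, 0, 0.04],
    [0, 0.018, 0, 0, 0, 0, 0.035],
    [0, 0.005, 0, 0, 0, 0, 0.035],
    [0, 0, 0, 0, 0, 0, 0],
    [0, 0, 0, 0, 0, 0, 0],
    [0, 0, 0, 0, 0, 0, 0],
    [0, 0, 0, 0, 0, 0, 0],
    [0, 0, 0, 0, 0, 0, 0],
    [0, 0, 0, 0, 0, 0, 0]
  ]
}}

```text
clock: 4.75
position: [466.4, -315.6, 20.9]
ee_rot: [0.379, -0.582, 0.602, -0.393]
contact_force: [0.5, 0.4, -1.2]
gripper_width: 14.8
```

Run:
```python
from h import *
plan((449.4,-315.3,8),np.radians(90-23.9)); st=read_state();print(st['joints'].round(3),st['wrist_torque'])
w=snap('wrist','w2');d=snap('side','d2')
z=lambda i,x,y,w,h:cv2.resize(i['color'][y:y+h,x:x+w,::-1],(400,300),interpolation=cv2.INTER_CUBIC)
cv2.imwrite('pics/c3.png',np.hstack([z(w,160,80,320,240),z(d,220,270,120,90)]))
```

```text
pos [ 466.4 -315.6   20.9] tool shift [  6.6  12.4 -16.1] wy 0.003 tilt rv [-0.035   0.     -0.0007] F [ 0.5  0.4 -1.2] w 14.8
[-0.306  0.507 -0.417  0.005 -0.612  1.457] [-0.00252895  0.06828668 -0.04016588]
```

View pics/c3.png

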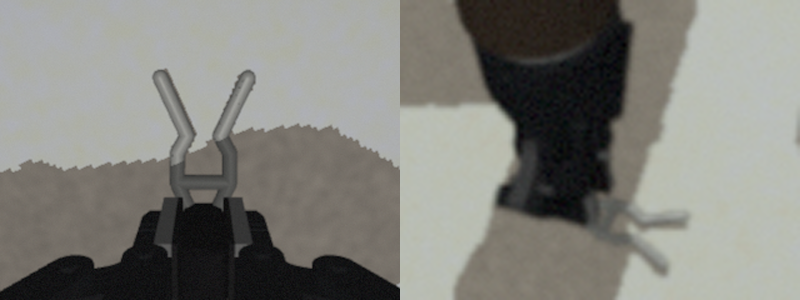

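Run:
```python
from h import *
w=load('w2');d=load('d2')
A=at_z(w,(288,140),3.5);B=at_z(w,(358.4,140),3.5);print(A,B,np.linalg.norm(A-B))
# side tips: crop scale 3.333 off (220,270)
C=at_z(d,(220+285/3.333,270+217/3.333),3.5);D=at_z(d,(220+262/3.333,270+268/3.333),3.5);print(C,D)
for m,q in(((A+B)/2,B-A),((C+D)/2,C-D)):
    a=np.radians(-23.9); print('grip est',m-67*np.array([np.cos(a),np.sin(a),0]),np.degrees(np.arctan2(q[1],q[0])))
```

```text
[ 521.3143262  -321.41143054    3.5       ] [ 507.75382866 -352.29973164    3.5       ] 33.7338737545156
[ 522.48189221 -320.87668688    3.5       ] [ 507.75138762 -352.34323407    3.5       ]
grip est [ 453.27906243 -309.71109477    3.5       ] -113.7023037794869
grip est [ 453.86162491 -309.46547416    3.5       ] 64.91419177604585
```

Emit:
{"fn": "play_rows", "kwargs": {
  "series": [
    [0, 0, 0, 0, 0, 0, 0.05],
    [0, -0.01, 0, 0, 0, 0, 0.05],
    [0, 0, 0, 0, 0, 0, 0.05],
    [0, 0, 0, 0, 0, 0, 0.05]
  ]
}}

```text
clock: 5.25
position: [466.2, -315.8, 32.1]
ee_rot: [0.379, -0.582, 0.603, -0.393]
contact_force: [-0.1, -0.2, -0.7]
gripper_width: 50.3
```

Run:
```python
from h import *
plan((453.5,-309.6,10),np.radians(90-24))
```

```text
pos [ 466.2 -315.8   32.1] tool shift [ -0.6  21.6 -14.9] wy 0.004 tilt rv [-0.0357  0.     -0.0005] F [-0.1 -0.2 -0.7] w 50.3
```

Emit:
{"fn": "play_rows", "kwargs": {
  "series": [
    [0, 0, -0.008, -0.036, 0, 0, 0.05],
    [0, 0, -0.007, 0, 0, 0, 0.05],
    [0, 0, 0, 0, 0, 0, 0.05]
  ]
}}

```text
clock: 5.55
position: [452.0, -309.6, 32.2]
ee_rot: [-0.386, 0.592, -0.592, 0.387]
contact_force: [0.1, -0.3, 0.0]
gripper_width: 50.0
```

Run:
```python
from h import *
plan((453.5,-309.6,10),np.radians(90-24))
```

```text
pos [ 452.  -309.6   32.2] tool shift [-0.6 22.2  1.3] wy 0.004 tilt rv [-0.0001 -0.     -0.0007] F [ 0.1 -0.3  0. ] w 50.0
```

Emit:
{"fn": "play_rows", "kwargs": {
  "series": [
    [0, 0.01, 0, 0, 0, 0, 0.05],
    [0, 0.008, 0, 0, 0, 0, 0.05],
    [0, 0.004, 0.001, 0, 0, 0, 0.05],
    [0, 0, 0, 0, 0, 0, 0.05]
  ]
}}

```text
clock: 5.95
position: [452.6, -309.9, 7.8]
ee_rot: [-0.386, 0.592, -0.592, 0.387]
contact_force: [-0.4, -0.8, 0.7]
gripper_width: 50.2
```

Run:
```python
from h import *
plan((453.5,-309.6,10),np.radians(90-24))
```

```text
pos [ 452.6 -309.9    7.8] tool shift [-0.6 -2.2  0.7] wy 0.004 tilt rv [-0.0003  0.     -0.0006] F [-0.4 -0.8  0.7] w 50.2
```

Emit:
{"fn": "play_rows", "kwargs": {
  "series": [
    [0, 0, 0, 0, 0, 0, 0.03],
    [0, 0, 0, 0, 0, 0, 0],
    [0, 0, 0, 0, 0, 0, 0],
    [0, 0, 0, 0, 0, 0, 0],
    [0, 0, 0, 0, 0, 0, 0],
    [0, 0, 0, 0, 0, 0, 0]
  ]
}}

```text
clock: 6.55
position: [452.7, -309.9, 7.6]
ee_rot: [-0.386, 0.592, -0.592, 0.387]
contact_force: [0.4, 0.5, -1.0]
gripper_width: 15.3
```

Run:
```python
from h import *
plan((453.5,-309.6,10),np.radians(90-24))
```

```text
pos [ 452.7 -309.9    7.6] tool shift [-0.6 -2.4  0.6] wy 0.004 tilt rv [-0.0001 -0.     -0.0006] F [ 0.4  0.5 -1. ] w 15.3
```

Emit:
{"fn": "play_rows", "kwargs": {
  "series": [
    [0, -0.02, 0, 0, 0, 0, 0],
    [0, -0.03, 0, 0, 0, 0, 0],
    [0, -0.04, 0, 0, 0, 0, 0],
    [0, -0.04, 0, 0, -0.1, 0, 0],
    [0, -0.01, 0, 0, -0.12, 0, 0],
    [0, 0, 0, 0, -0.12, 0, 0],
    [0, 0, 0, 0, -0.12, 0, 0],
    [0, 0, 0, 0, -0.1, 0, 0],
    [0, 0, 0, 0, 0, 0, 0]
  ]
}}

```text
clock: 7.45
position: [451.4, -309.5, 153.6]
ee_rot: [-0.539, 0.457, -0.456, 0.54]
contact_force: [-0.9, 0.0, -1.4]
gripper_width: 15.1
```

Run:
```python
from h import *
plan((509.4,-6.3,146),.157+np.pi/2)
```

```text
pos [ 451.4 -309.5  153.6] tool shift [-289.4    8.   107.3] wy 0.009 tilt rv [ 0.0002 -0.     -0.0015] F [-0.9  0.  -1.4] w 15.1
```

Emit:
{"fn": "play_rows", "kwargs": {
  "series": [
    [-0.02, 0, 0.008, 0, 0.009, 0, 0],
    [-0.035, 0, 0.012, 0, 0, 0, 0],
    [-0.035, 0, 0.013, 0, 0, 0, 0],
    [-0.035, 0, 0.013, 0, 0, 0, 0],
    [-0.035, 0, 0.013, 0, 0, 0, 0],
    [-0.035, 0, 0.013, 0, 0, 0, 0],
    [-0.035, 0, 0.013, 0, 0, 0, 0],
    [-0.035, 0, 0.013, 0, 0, 0, 0],
    [-0.02, 0, 0.008, 0, 0, 0, 0],
    [0, 0, 0, 0, 0, 0, 0]
  ]
}}

```text
clock: 8.45
position: [516.1, -1.6, 152.7]
ee_rot: [-0.531, 0.468, -0.466, 0.531]
contact_force: [0.5, -0.9, -2.2]
gripper_width: 15.2
```

Run:
```python
from h import *
plan((509.4,-6.3,146),.157+np.pi/2)
w=snap('wrist','w3')
z=lambda i,x,y,w,h:cv2.resize(i['color'][y:y+h,x:x+w,::-1],(800,600),interpolation=cv2.INTER_CUBIC)
cv2.imwrite('pics/c4.png',z(w,160,20,320,240))
```

```text
pos [516.1  -1.6 152.7] tool shift [ 3.8  6.7 -7.2] wy -0.029 tilt rv [ 0.001   0.     -0.0021] F [ 0.5 -0.9 -2.2] w 15.2
```

View pics/c4.png

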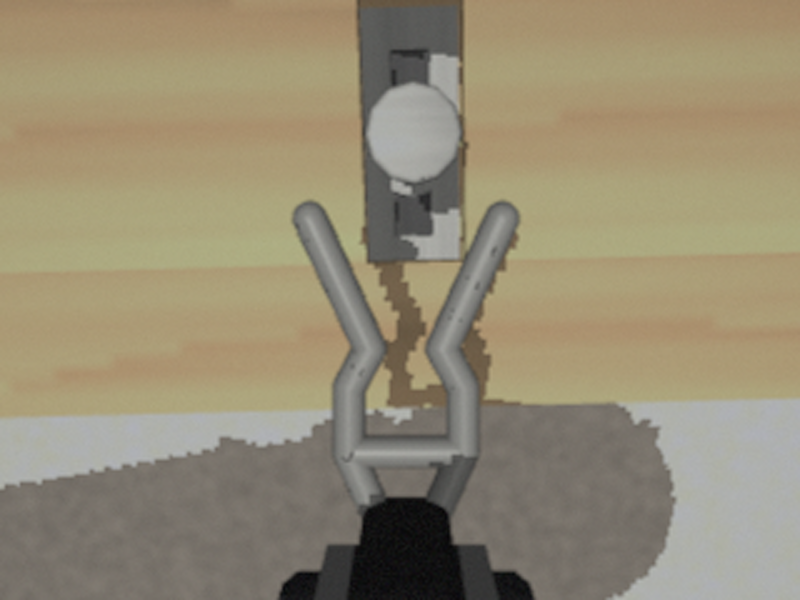

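Run:
```python
from h import *
w=load('w3');st=read_state();Rm=R.from_quat(st['ee_rot']).as_matrix()
c=lambda x,y:(160+x/2.5,20+y/2.5)
h=at_z(w,c(413,132),97.5);zb=st['position'][2]-7.6
a=at_z(w,c(416,262),78.5);b=at_z(w,c(411,5),78.5);e0=at_z(w,c(0,417),78.5);e1=at_z(w,c(520,403),78.5)
t=[at_z(w,c(*p),zb+3.5) for p in((308,212),(507,215))];cb=at_z(w,c(405,450),zb+3.5)
an=lambda v:np.arctan2(v[1],v[0])
print('head',h,'slot yaw',an(b-a),'edge yaw',an(e1-e0)+np.pi/2,'clip yaw',an(t[0]-t[1])-np.pi/2,'tool z yaw',an(Rm[:,2]))
for n,p in(('head',h),('tip',t[0]),('tip',t[1]),('crossbar',cb),('slotfront',a),('slotback',b)): print(n,p.round(1),'tool',(Rm.T@(p-st['position'])).round(1))
```

```text
head [600.67253847   7.83802478  97.5       ] slot yaw 0.15186930882149643 edge yaw 0.1566973641438132 clip yaw 0.1139575987282595 tool z yaw 0.12701756633645986
head [600.7   7.8  97.5] tool [ 0.6 54.9 85.9]
tip [582.1  23.6 148.5] tool [-17.6   4.   69.4]
tip [585.9  -9.8 148.5] tool [16.1  3.9 68.9]
crossbar [542.6   2.  148.5] tool [-1.1  4.1 27.4]
slotfront [571.4   3.1  78.5] tool [ 1.6 74.  56.2]
slotback [629.8  12.   78.5] tool [1.000e-01 7.390e+01 1.153e+02]
```

Emit:
{"fn": "play_rows", "kwargs": {
  "series": [
    [0, 0, 0, 0, -0.027, 0, 0],
    [0, 0, 0, 0, 0, 0, 0]
  ]
}}

```text
clock: 8.7
position: [514.7, -3.8, 152.2]
ee_rot: [0.537, -0.461, 0.459, -0.536]
contact_force: [-0.3, 0.8, -0.9]
gripper_width: 15.0
```

Run:
```python
from h import *
plan((515.8,-6.3,88),.154+np.pi/2)
```

```text
pos [514.7  -3.8 152.2] tool shift [ 2.7 64.2  1. ] wy -0.001 tilt rv [ 0.0033 -0.     -0.0019] F [-0.3  0.8 -0.9] w 15.0
```

Emit:
{"fn": "play_rows", "kwargs": {
  "series": [
    [0.002, 0.01, 0, 0.003, 0, -0.002, 0],
    [0.001, 0.015, 0, 0, 0, 0, 0],
    [0, 0.015, 0, 0, 0, 0, 0],
    [0, 0.01, 0, 0, 0, 0, 0],
    [0, 0.007, 0, 0, 0, 0, 0],
    [0, 0.003, 0, 0, 0, 0, 0],
    [0, 0, 0, 0, 0, 0, 0]
  ]
}}

```text
clock: 9.4
position: [513.5, -12.4, 87.8]
ee_rot: [0.535, -0.463, 0.463, -0.534]
contact_force: [-0.3, -0.1, -0.9]
gripper_width: 15.3
```

Run:
```python
from h import *
plan((515.8,-6.3,87.5),.154+np.pi/2)
```

```text
pos [513.5 -12.4  87.8] tool shift [-5.7  0.3  3.2] wy -0.01 tilt rv [ 0.0012 -0.      0.0007] F [-0.3 -0.1 -0.9] w 15.3
```

Emit:
{"fn": "play_rows", "kwargs": {
  "series": [
    [-0.003, 0, 0.002, 0, -0.01, 0, 0],
    [-0.003, 0, 0.001, 0, 0, 0, 0],
    [0, 0, 0, 0, 0, 0, 0]
  ]
}}

```text
clock: 9.7
position: [516.8, -5.3, 88.9]
ee_rot: [-0.537, 0.459, -0.46, 0.538]
contact_force: [-0.3, 0.2, -0.8]
gripper_width: 15.2
```

Run:
```python
from h import *
plan((515.8,-6.3,87.5),.154+np.pi/2)
w=snap('wrist','w4')
z=lambda i,x,y,w,h:cv2.resize(i['color'][y:y+h,x:x+w,::-1],(800,600),interpolation=cv2.INTER_CUBIC)
cv2.imwrite('pics/c5.png',z(w,200,20,240,180))
```

```text
pos [516.8  -5.3  88.9] tool shift [ 0.9  1.4 -1.2] wy 0.001 tilt rv [-0.0017  0.      0.0005] F [-0.3  0.2 -0.8] w 15.2
```

View pics/c5.png

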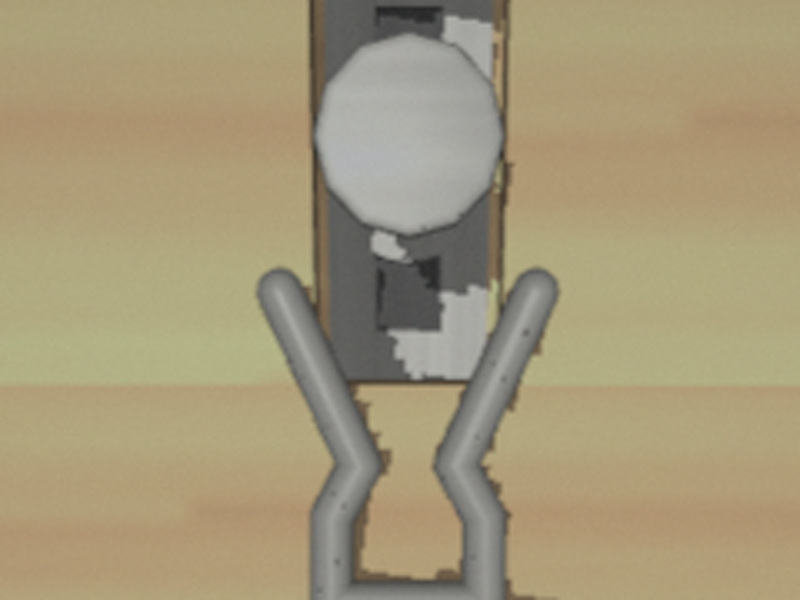

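The clip is lined up with the stud: tip midpoint at x≈408 against head centre x≈409, and the clip yaw follows the slot. I'll advance in small steps.

Emit:
{"fn": "play_rows", "kwargs": {
  "series": [
    [0.0005, 0.001, 0.004, 0, 0, 0, 0],
    [0, 0.001, 0.006, 0, 0, 0, 0],
    [0, 0, 0.006, 0, 0, 0, 0],
    [0, 0, 0.006, 0, 0, 0, 0],
    [0, 0, 0.003, 0, 0, 0, 0],
    [0, 0, 0, 0, 0, 0, 0]
  ]
}}

```text
clock: 10.35
position: [544.9, -1.3, 87.5]
ee_rot: [-0.536, 0.459, -0.461, 0.538]
contact_force: [0.7, -0.7, -2.0]
gripper_width: 15.1
```

Run:
```python
from h import *
plan((565.5,1.5,87),.154+np.pi/2)
```

```text
pos [544.9  -1.3  87.5] tool shift [ 0.4  0.5 20.8] wy 0.001 tilt rv [-0.0038 -0.      0.0005] F [ 0.7 -0.7 -2. ] w 15.1
```

Emit:
{"fn": "play_rows", "kwargs": {
  "series": [
    [0.0003, 0.0005, 0.002, -0.004, 0, 0, 0],
    [0, 0, 0.002, 0, 0, 0, 0],
    [0, 0, 0, 0, 0, 0, 0]
  ]
}}

```text
clock: 10.65
position: [547.4, -1.0, 86.1]
ee_rot: [0.538, -0.461, 0.459, -0.536]
contact_force: [0.4, 0.6, -1.7]
gripper_width: 15.2
```

Emit:
{"fn": "play_rows", "kwargs": {
  "series": [
    [0, 0, 0.0015, 0, 0, 0, 0]
  ]
}}

```text
clock: 10.75
position: [547.8, -1.0, 86.0]
ee_rot: [0.539, -0.461, 0.458, -0.535]
contact_force: [-5.3, 1.4, 3.7]
gripper_width: 15.4
```

Emit:
{"fn": "play_rows", "kwargs": {
  "series": [
    [0, 0, 0.0015, 0, 0, 0, 0]
  ]
}}

```text
clock: 10.85
position: [547.8, -1.0, 86.0]
ee_rot: [0.54, -0.462, 0.457, -0.534]
contact_force: [-6.1, 1.0, 4.3]
gripper_width: 15.4
```

Emit:
{"fn": "play_rows", "kwargs": {
  "series": [
    [0, 0, 0.001, 0, 0, 0, 0]
  ]
}}

```text
clock: 10.95
position: [547.8, -1.0, 86.1]
ee_rot: [0.541, -0.463, 0.457, -0.534]
contact_force: [-4.1, 0.8, 2.1]
gripper_width: 15.5
```

Run:
```python
from h import *
plan((565.5,1.5,87),.154+np.pi/2);print(read_state()['wrist_torque'])
```

```text
pos [547.8  -1.   86.1] tool shift [ 0.2 -1.1 17.8] wy 0.001 tilt rv [0.0127 0.     0.0003] F [-4.1  0.8  2.1] w 15.5
[0.23552596 1.04488585 0.07896336]
```

Emit:
{"fn": "play_rows", "kwargs": {
  "series": [
    [0, -0.001, 0, 0.008, 0, 0, 0],
    [0, 0, 0.0, 0, 0, 0, 0]
  ]
}}

```text
clock: 11.15
position: [547.8, -1.0, 86.9]
ee_rot: [0.538, -0.461, 0.459, -0.536]
contact_force: [-1.8, 0.9, 1.2]
gripper_width: 15.0
```

Run:
```python
from h import *
plan((565.5,1.5,87),.154+np.pi/2);print(read_state()['wrist_torque'])
```

```text
pos [547.8  -1.   86.9] tool shift [ 0.3 -0.1 17.8] wy 0.001 tilt rv [ 0.0038 -0.      0.0001] F [-1.8  0.9  1.2] w 15.0
[0.19042681 0.72414801 0.05445902]
```

Emit:
{"fn": "play_rows", "kwargs": {
  "series": [
    [0, 0, 0.002, 0.002, 0, 0, 0]
  ]
}}

```text
clock: 11.25
position: [548.6, -0.9, 86.6]
ee_rot: [0.538, -0.461, 0.459, -0.536]
contact_force: [-4.7, 0.1, -0.8]
gripper_width: 15.2
```

Emit:
{"fn": "play_rows", "kwargs": {
  "series": [
    [0, 0, 0.0025, 0, 0, 0, 0]
  ]
}}

```text
clock: 11.35
position: [549.3, -0.9, 86.0]
ee_rot: [0.539, -0.462, 0.458, -0.535]
contact_force: [-5.7, 0.8, 1.8]
gripper_width: 15.2
```

Emit:
{"fn": "play_rows", "kwargs": {
  "series": [
    [0, 0, 0.003, 0, 0, 0, 0]
  ]
}}

```text
clock: 11.45
position: [549.6, -1.0, 86.0]
ee_rot: [0.541, -0.464, 0.457, -0.533]
contact_force: [-12.4, 2.3, 10.8]
gripper_width: 15.6
```

Emit:
{"fn": "play_rows", "kwargs": {
  "series": [
    [0, -0.0015, -0.001, 0.012, 0, 0, 0],
    [0, -0.0005, 0, 0.003, 0, 0, 0],
    [0, 0, 0, 0, 0, 0, 0]
  ]
}}

```text
clock: 11.75
position: [548.6, -0.9, 87.9]
ee_rot: [0.537, -0.46, 0.46, -0.537]
contact_force: [-2.4, 1.7, -0.2]
gripper_width: 15.2
```

Run:
```python
from h import *
plan((565.5,1.5,87),.154+np.pi/2);print(read_state()['wrist_torque'])
```

```text
pos [548.6  -0.9  87.9] tool shift [ 0.2  0.9 17.1] wy -0.0 tilt rv [-0.0001  0.      0.0001] F [-2.4  1.7 -0.2] w 15.2
[0.28481144 0.87072887 0.09614329]
```

Emit:
{"fn": "play_rows", "kwargs": {
  "series": [
    [0, -0.0005, 0.003, 0.003, 0, 0, 0]
  ]
}}

```text
clock: 11.85
position: [549.5, -0.9, 87.7]
ee_rot: [0.537, -0.461, 0.46, -0.536]
contact_force: [-8.9, 0.9, -0.2]
gripper_width: 15.3
```

Emit:
{"fn": "play_rows", "kwargs": {
  "series": [
    [0, -0.0005, 0.003, 0.005, 0, 0, 0]
  ]
}}

```text
clock: 11.95
position: [549.9, -0.9, 87.3]
ee_rot: [0.538, -0.461, 0.46, -0.536]
contact_force: [-8.4, 1.0, 1.4]
gripper_width: 15.0
```

Emit:
{"fn": "play_rows", "kwargs": {
  "series": [
    [0, -0.0005, 0.003, 0.005, 0, 0, 0]
  ]
}}

```text
clock: 12.05
position: [550.4, -0.9, 86.7]
ee_rot: [0.538, -0.462, 0.46, -0.535]
contact_force: [-6.9, 1.8, -1.4]
gripper_width: 15.0
```

Run:
```python
from h import *
plan((565.5,1.5,87),.154+np.pi/2);print(read_state()['wrist_torque'])
```

```text
pos [550.4  -0.9  86.7] tool shift [-0.1 -0.4 15.3] wy -0.002 tilt rv [ 0.0045 -0.     -0.0001] F [-6.9  1.8 -1.4] w 15.0
[0.46316267 1.97746904 0.1325053 ]
```

Emit:
{"fn": "play_rows", "kwargs": {
  "series": [
    [0, -0.0015, 0.003, 0.008, 0, 0, 0]
  ]
}}

```text
clock: 12.15
position: [550.6, -0.8, 86.6]
ee_rot: [0.537, -0.462, 0.46, -0.535]
contact_force: [-6.0, 2.1, -2.8]
gripper_width: 15.1
```

Emit:
{"fn": "play_rows", "kwargs": {
  "series": [
    [0, -0.001, 0.003, 0.006, 0, 0, 0]
  ]
}}

```text
clock: 12.25
position: [550.6, -0.9, 86.2]
ee_rot: [0.537, -0.462, 0.46, -0.535]
contact_force: [-7.7, 1.3, 0.2]
gripper_width: 15.3
```

Emit:
{"fn": "play_rows", "kwargs": {
  "series": [
    [0, -0.001, 0.003, 0.006, 0, 0, 0]
  ]
}}

```text
clock: 12.35
position: [550.8, -0.8, 86.0]
ee_rot: [0.537, -0.463, 0.46, -0.534]
contact_force: [-8.4, 2.5, 1.6]
gripper_width: 15.2
```

Run:
```python
from h import *
plan((565.5,1.5,87),.154+np.pi/2);print(read_state()['wrist_torque'])
```

```text
pos [550.8  -0.8  86. ] tool shift [-0.1 -1.1 14.9] wy -0.005 tilt rv [ 0.006  -0.     -0.0006] F [-8.4  2.5  1.6] w 15.2
[0.56258847 2.4262086  0.17113314]
```

Run:
```python
from h import *
w=snap('wrist','w5');d=snap('side','d5')
z=lambda i,x,y,w,h:cv2.resize(i['color'][y:y+h,x:x+w,::-1],(400,300),interpolation=cv2.INTER_CUBIC)
cv2.imwrite('pics/c6.png',np.hstack([z(w,200,80,240,180),z(d,284,160,64,48)]))
```

View pics/c6.png

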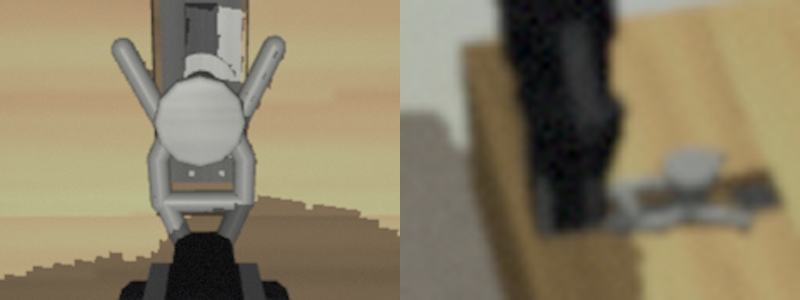

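The neck sits in the flare under the head and the clip is centred, so I'll keep pushing.

Emit:
{"fn": "play_rows", "kwargs": {
  "series": [
    [0, -0.0015, 0.0035, 0.01, -0.003, 0, 0]
  ]
}}

```text
clock: 12.55
position: [551.0, -0.8, 86.0]
ee_rot: [0.537, -0.462, 0.46, -0.535]
contact_force: [-7.3, 2.0, 0.1]
gripper_width: 15.4
```

Emit:
{"fn": "play_rows", "kwargs": {
  "series": [
    [0, -0.0015, 0.004, 0.008, 0, 0, 0]
  ]
}}

```text
clock: 12.65
position: [551.1, -0.8, 86.0]
ee_rot: [0.537, -0.462, 0.46, -0.535]
contact_force: [-9.3, 2.2, 1.5]
gripper_width: 15.3
```

Emit:
{"fn": "play_rows", "kwargs": {
  "series": [
    [0, -0.0015, 0.004, 0.008, 0, 0, 0]
  ]
}}

```text
clock: 12.75
position: [551.1, -0.8, 86.0]
ee_rot: [0.538, -0.463, 0.459, -0.534]
contact_force: [-9.5, 1.4, 1.1]
gripper_width: 15.4
```

Run:
```python
from h import *
plan((565.5,1.5,87),.154+np.pi/2);print(read_state()['wrist_torque'])
```

```text
pos [551.1  -0.8  86. ] tool shift [-0.1 -1.1 14.5] wy -0.004 tilt rv [ 0.0069 -0.     -0.0009] F [-9.5  1.4  1.1] w 15.4
[0.5267273  2.77845736 0.20586185]
```

Emit:
{"fn": "play_rows", "kwargs": {
  "series": [
    [0, -0.0025, 0.005, 0.012, -0.002, 0, 0]
  ]
}}

```text
clock: 12.85
position: [551.8, -0.7, 86.5]
ee_rot: [0.537, -0.463, 0.459, -0.535]
contact_force: [-8.5, 1.2, -1.0]
gripper_width: 15.4
```

Emit:
{"fn": "play_rows", "kwargs": {
  "series": [
    [0, -0.0025, 0.005, 0.012, -0.002, 0, 0]
  ]
}}

```text
clock: 12.95
position: [553.1, -0.5, 87.2]
ee_rot: [0.537, -0.462, 0.46, -0.536]
contact_force: [-6.9, 1.2, -1.0]
gripper_width: 15.3
```

Moving now; I'll continue with slightly less lift.

Emit:
{"fn": "play_rows", "kwargs": {
  "series": [
    [0, -0.0005, 0.004, 0.007, 0, 0, 0]
  ]
}}

```text
clock: 13.05
position: [554.5, -0.2, 86.6]
ee_rot: [-0.536, 0.462, -0.46, 0.536]
contact_force: [-5.2, 1.9, -0.8]
gripper_width: 15.5
```

Emit:
{"fn": "play_rows", "kwargs": {
  "series": [
    [0, -0.001, 0.004, 0.006, 0, 0, 0]
  ]
}}

```text
clock: 13.15
position: [555.8, 0.0, 86.2]
ee_rot: [0.536, -0.462, 0.46, -0.536]
contact_force: [-7.1, 1.1, -0.3]
gripper_width: 15.3
```

Emit:
{"fn": "play_rows", "kwargs": {
  "series": [
    [0, -0.001, 0.004, 0.006, 0, 0, 0]
  ]
}}

```text
clock: 13.25
position: [558.6, 0.6, 86.2]
ee_rot: [-0.535, 0.462, -0.461, 0.537]
contact_force: [-2.2, 1.7, -1.4]
gripper_width: 15.6
```

Run:
```python
from h import *
plan((565.5,1.5,87),.154+np.pi/2);print(read_state()['wrist_torque'])
```

```text
pos [558.6   0.6  86.2] tool shift [ 0.2 -0.8  7. ] wy -0.004 tilt rv [-0.001  -0.     -0.0022] F [-2.2  1.7 -1.4] w 15.6
[0.59809688 0.736743   0.07704708]
```

Emit:
{"fn": "play_rows", "kwargs": {
  "series": [
    [0, -0.0008, 0.002, 0.0, -0.003, 0.002, 0],
    [0, -0.0003, 0.002, 0, 0, 0, 0]
  ]
}}

```text
clock: 13.45
position: [565.1, 1.8, 87.7]
ee_rot: [-0.534, 0.46, -0.46, 0.539]
contact_force: [-4.9, -0.2, 0.2]
gripper_width: 15.4
```

Emit:
{"fn": "play_rows", "kwargs": {
  "series": [
    [0, -0.0003, 0.0015, 0, 0, 0, 0]
  ]
}}

```text
clock: 13.55
position: [565.2, 1.7, 87.7]
ee_rot: [-0.535, 0.461, -0.46, 0.538]
contact_force: [-8.1, 2.3, -0.4]
gripper_width: 15.1
```

Emit:
{"fn": "play_rows", "kwargs": {
  "series": [
    [0, 0, 0.0015, 0, 0, 0, 0]
  ]
}}

```text
clock: 13.65
position: [565.2, 1.6, 87.6]
ee_rot: [-0.536, 0.462, -0.459, 0.537]
contact_force: [-5.9, 1.3, 2.5]
gripper_width: 15.2
```

Run:
```python
from h import *
plan((565.5,1.5,87),.154+np.pi/2);print(read_state()['wrist_torque'])
```

```text
pos [565.2   1.6  87.6] tool shift [0.1 0.6 0.3] wy -0.001 tilt rv [ 0.0025 -0.     -0.0041] F [-5.9  1.3  2.5] w 15.2
[0.34992162 1.8839693  0.03058592]
```

It is home against the crossbar at the expected pose. I'll relieve the push, settle the clip onto the lid and release.

Emit:
{"fn": "play_rows", "kwargs": {
  "series": [
    [0, 0.0005, -0.0007, 0, 0, 0, 0],
    [0, 0.0005, 0, 0, 0, 0, 0]
  ]
}}

```text
clock: 13.85
position: [565.1, 1.4, 87.3]
ee_rot: [-0.536, 0.462, -0.459, 0.537]
contact_force: [-3.6, 1.7, 1.7]
gripper_width: 15.3
```

Run:
```python
from h import *
plan((565.5,1.5,86.3),.154+np.pi/2)
w=snap('wrist','w6');d=snap('side','d6');s=snap('scene','s6')
z=lambda i,x,y,w,h:cv2.resize(i['color'][y:y+h,x:x+w,::-1],(400,300),interpolation=cv2.INTER_CUBIC)
cv2.imwrite('pics/c7.png',np.vstack([np.hstack([z(w,200,100,240,180),z(d,284,160,64,48)]),np.hstack([z(s,310,180,48,36),z(d,200,80,200,150)])]))
```

```text
pos [565.1   1.4  87.3] tool shift [-0.   1.   0.4] wy -0.001 tilt rv [ 0.0015  0.     -0.004 ] F [-3.6  1.7  1.7] w 15.3
```

View pics/c7.png

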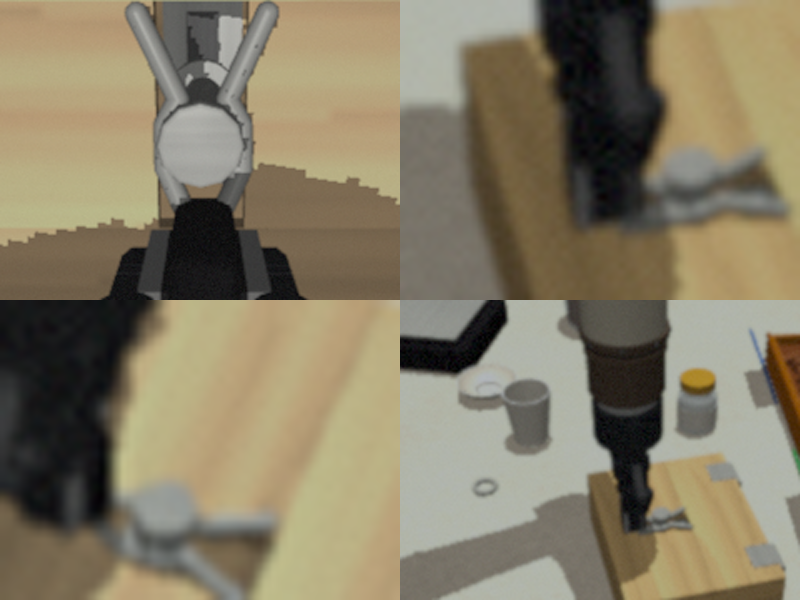

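The stud is in the pocket and the legs have closed ahead of it. Cup and jar are still standing. Releasing now.

Emit:
{"fn": "play_rows", "kwargs": {
  "series": [
    [0, 0.0008, -0.0003, 0, 0, 0, 0],
    [0, 0, 0, 0, 0, 0, 0.02],
    [0, 0, 0, 0, 0, 0, 0.03],
    [0, 0, 0, 0, 0, 0, 0.04],
    [0, 0, 0, 0, 0, 0, 0.04],
    [0, -0.015, 0, 0, 0, 0, 0.04],
    [0, -0.03, 0, 0, 0, 0, 0.04],
    [0, -0.04, 0, 0, 0, 0, 0.04],
    [0, -0.03, 0, 0, 0, 0, 0.04],
    [0, 0, 0, 0, 0, 0, 0.04]
  ]
}}

```text
clock: 15.0
position: [569.3, 0.7, 205.8]
ee_rot: [-0.534, 0.459, -0.462, 0.539]
contact_force: [0.0, 0.5, 0.0]
gripper_width: 40.0
```

Run:
```python
from h import *
plan((565.5,1.5,86.3),.154+np.pi/2)
w=snap('wrist','w7');d=snap('side','d7')
z=lambda i,x,y,w,h:cv2.resize(i['color'][y:y+h,x:x+w,::-1],(400,300),interpolation=cv2.INTER_CUBIC)
cv2.imwrite('pics/c8.png',np.hstack([z(w,220,70,200,150),z(d,270,140,100,75)]))
```

```text
pos [569.3   0.7 205.8] tool shift [ -1.1 119.5  -4.5] wy -0.001 tilt rv [-0.0078 -0.     -0.0019] F [0.  0.5 0. ] w 40.0
```

View pics/c8.png

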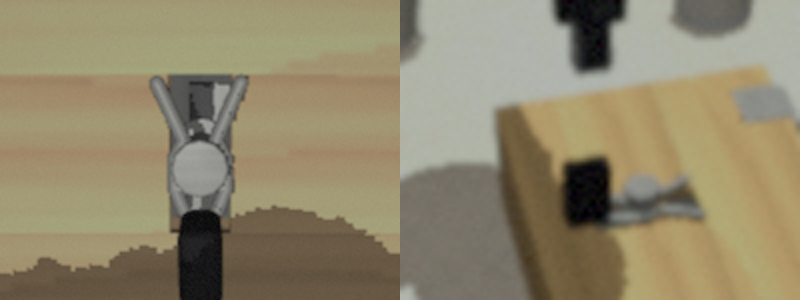

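The clip lies flat on the lid with the stud in its pocket, and the gripper is clear. Handing in.

```bash
python3 -c "
from h import *
print(job_done())"
```

```text
the job is handed in; nothing more can be done
None
```

The box lid is shut with the stud up through its slot. The clip is over the stud's neck, let go, with the gripper about 120 mm above it. I handed the job in at about 15 s of the 72 s; no verdict was reported.

**Clip:** The push force peaked at about 12.6 N sideways while the legs were spreading. It fell to about 3 N as the waist passed, then rose to about 8 N against the crossbar, where I stopped. These are readings at the end of each call, so a brief higher peak would not show.

**Last checks:** The final wrist and side pictures show the clip flat on the lid, the stud in its pocket and the legs closed ahead of it. The wrist force then read zero. The cup and jar were still standing in the picture taken just before release; I did not check them again afterwards.

**What went less well:**
- **Lid press:** Pressing the lid shut ended with a brief 43 N downward on the closed fingertips. The limit for the arm or gripper body is 40 N; I can't say whether fingertip contact counts against it.
- **First grasp:** The arm drifted on the way down, so the first grasp was about 14 mm too far forward and shifted the clip a few millimetres. I let go and regrasped.
- **Rubbing:** During the push the clip rubbed the lid at times with up to about 11 N downward, until I lifted it slightly.

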